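Contact check on the lid of a test box

TASK

Gently lower the open lid of the sloping test box until it is fully shut, then take the contact probe out of its stand. Hold the probe square to the sloping lid with its tip on the middle of the round metal pad (not the square one), pressing lightly so that the sprung tip is pushed in about half-way, and finish while holding it there; leave the other things on the worktop where they are.

Things in the scene. Friction and masses are not known exactly. Their poses are not given: they have to be found in the camera images.
- testbox: Grey case, 120 (x) x 130 (y) x 36 mm, on a dark steel stand fixed to the worktop, its open top sloping 20 degrees (0.349 rad) down to its front; with the lid shut its top is about 50 mm (front) to 94 mm (rear) high. Origin: centre of the underside, on the worktop; x points from front to hinge side (away from the robot), y to its left, z up.
- lid_hinge (a point): Middle of the lid's hinge line, at the rear top edge of the case: 46 mm behind the box's origin (its +x), 88 mm above the worktop. The hinge line runs along the box's y; this point has the box's axes. The lid is a plate 132 mm wide and 6 mm thick that reaches 124 mm from the hinge line (plus a 9 mm lip, 36 mm wide, in mid front); its underside lies on the hinge line.
- testbox_lid (a joint): Angle of the lid, rad: 0 = fully shut (lying on the case, sloping 0.349 rad down to the front), grows as its front edge lifts, stop at 1.35; starts at 0.8 to 1.25. The hinge is stiff: the lid stays where it is left, and about 3 N on its upper face near the front edge pushes it down.
- round_pad (a point): Centre of the top face of the round steel pad, 20 mm across, 1.5 mm high, on the lid's upper face, 62 mm from the hinge line and 34 mm to the left (box y) of the middle; 73 mm above the worktop when the lid is shut. Moves with the lid; z points square out of the lid's upper face, y runs along the hinge. A square 20 mm steel pad lies as far to the right of the middle.
- stand: Upright aluminium block, 56 x 56 x 70 mm, fixed to the worktop, with a 21 mm hole from top to bottom in which the probe stands. Origin: centre of the underside.
- probe: Loose probe, 122 mm long, 0.12 kg, upright in the stand, tip down (12 mm above the worktop). Origin: end of the sprung tip when out; z runs along it to the handle end. At z = 0 to 14 mm sprung tip (6 mm thick); to 58 mm nose and barrel (18 mm thick); to 64 mm collar (28 mm across, rests on the stand); to 118 mm black square handle, 20 x 20 mm, faces square to x and y; to 122 mm a button.
- probe_tip (a point): The rounded end of the sprung tip; coincides with the probe's origin while the tip is out, and moves up the probe as it is pushed in.
- plunger (a joint): How far the sprung tip is pushed into the probe, m: 0 = out, stop at 0.012. It needs about 0.6 N to start, 2.4 N at half-way and 4.2 N at the stop.
- petri_dish_a: Bystander, to be left alone: petri dish, 60 mm across, 14 mm high. Origin: centre of its underside.
- vial_1: Bystander, to be left alone: screw vial, 22 mm across, 47 mm high. Origin: centre of its underside.
- pen_blue: Bystander, to be left alone: pen lying, 138 mm long. Origin: centre of its underside.
- eyepiece_10: Bystander, to be left alone: eyepiece, 37 mm across, 44 mm high. Origin: centre of its underside.
- lens_spray: Bystander, to be left alone: spray bottle, 31 mm across, 104 mm high. Origin: centre of its underside.
- notebook: Bystander, to be left alone: notebook, 109 x 75 x 12 mm. Origin: centre of its underside.
- objective_can: Bystander, to be left alone: can with lid, 34 mm across, 59 mm high. Origin: centre of its underside.
- spanner_14: Bystander, to be left alone: spanner lying flat, 138 mm long. Origin: centre of its underside.
Mind the look-alikes: they are no part of the job. What is shaped like the probe but pink is not meant.

How it is judged:
By the outcome, as a careful person would: the job done as asked, in the order asked, and still so for the second after the job is handed in, while the arm keeps its last pose, push and grip.
It also fails if it takes over 51 s, if anything falls off the work surface, if the arm or the gripper's body presses on something with over 40 N, if the wrist force passes 120 N, or if a joint passes its speed limit or range.

ROBOT

A 7-joint arm with a two-finger parallel gripper is mounted at the origin on a cart in front of the work surface, level with it; the furniture and walls round the work are solid. World frame = base frame: x ahead of the robot, y to its left, z up, the work surface at z = 0. Lengths are in m, angles in rad, forces in N, time in s.
With the tool pointing down it reaches from about 0.425 to 0.875 m from the base axis. Payload 4.7 kg.
Tool frame: the origin (TCP) lies between the finger pads; the fingertips stand 14 mm ahead of it and the grasp point (between the pads) lies 5 mm behind it; z points along the fingers, y is the line along which they close (so a half turn about z gives the same grasp; the last joint's range is limited). The gripper opens to 87 mm and grips with 3 to 60 N. Pads are 19 mm wide; open, the fingers measure 117 mm over their backs; the gripper's body (75 mm by 190 mm) begins 51 mm behind the grasp point.
Start: joints at [1.182, 0.321, -0.07, 1.45, 0.023, 1.371, -0.057], TCP at [0.255, -0.598, 0.237] pointing down, gripper open.
Joint ranges: [-2.86, 2.86], [-0.3, 2.09], [-1.38, 1.24], [0.06, 2.45], [-1.56, 4.7], [0.09, 2.05], [-2.69, 2.69]. Speed limits (rad/s): [2.57, 2.57, 3.14, 3.14, 3.14, 3.14, 3.14].

INTERFACE

Orientations are given as a rotation vector (axis times angle).
In Python, from bench import ctrl gives the robot as it stands.
- The arm moves only by the tool step_arm, never from a script. Its argument "commands" is a list of rows, each an object with "travel": the shift along the tool's x, y, z in m, a list of three; "turn": the turn, a rotation vector about the tool's x, y, z in degrees, a list of three. A call has 1 to 5 rows; each row is the pose to reach, as a shift and turn from the pose commanded when the call began, along the tool's axes at that moment; what a row does not reach only later rows make up. A row lasts 1/10 s, in which the tool goes at most 50 mm and 8.59 degrees, less where a joint would pass 70% of its speed; a pose out of reach is approached as far as the arm can. A call with a gripper value outside its range is refused whole. "gripper" is the opening, from 0 (shut) to 1 (fully open), set as the call begins (left out, the last holds). The fingers move at their own pace and stop on an object; "force" is the grip in N (left out, the last holds). Time passes only in rows, so rows that repeat a pose let the fingers close. It gives the time, the measured TCP pose, the force, the opening and the grip force at its end, in the units of the state.
- ctrl.get_state(): the state, without advancing time (a new reading comes with each control period).
- ctrl.get_image(name): name is "scene" or "top" or "wrist"; returns the picture (400x640x3 uint8, red, green, blue); there is no depth.
- ctrl.camera_model(name): a dict with "fx", "fy", "cx", "cy" (pixels), "R" (3x3) and "t" (3): a world point X has camera coordinates R X + t; the wrist camera has in their place "T_tool_cam" (4x4, takes a point from camera to tool coordinates, whose origin is the TCP and whose axes are the flange's). Camera axes: x right, y down, z forward; pixel columns grow to the right and rows downward; lengths in m; the calibration is good to about 2 mm. A picture is of the moment at which its call begins: read the wrist's pose just before it. camera_model takes no time and is no camera call.
- ctrl.close_job(): hands the job in; it is judged then, once.
The state is a dict: "time": time; "joint_positions": joint angles; "qd": joint speeds; "joint_torque": joint torques, N m; "position": TCP position; "tool_rot": TCP orientation; "ft_force": force on the tool from outside, world axes, zero at the start; "torque": the same for the moment, N m; "grip_width": opening from 0.0 (shut) to 1.0 (fully open); "grip_force": force on a finger pad.
Only numpy, scipy, OpenCV 4.12 (cv2) and the standard library are available. Lean on these libraries where they do the work, as an engineer would, in place of code of your own. Each camera call takes 0.05 s, during which the arm holds its last target. There are 200 camera calls.

## Working session

There is one attempt and no reset: what is moved stays moved. The work goes in short steps, Python scripts to look and compute and a tool call to move; the robot and the scene stay as the last step left them, time stands still between calls to the robot, and variables do not carry over. Pictures are saved under pics/ and viewed, at most 10 in all, crops included, and the job is handed in when it is done.

Besides the shell and the picture viewer there is one more tool, called after "Emit:" as name(argument=value, ...) on one line, values as JSON. step_arm: Moves the arm, as the interface text tells. Its arguments: {"type":"object","properties":{"commands":{"type":"array"},"gripper":{"type":"number"},"force":{"type":"number"}},"required":["commands"]}

```bash
ls; mkdir -p pics
python3 - <<'E'
from bench import ctrl
import cv2,numpy as np
for n in("scene","top"):
    im=ctrl.get_image(n);cv2.imwrite(f"pics/{n}0.png",im[:,:,::-1])
    m=ctrl.camera_model(n);print(n,m["fx"],m["cx"],m["cy"],np.round(m["R"],3).tolist(),np.round(m["t"],3))
print(ctrl.camera_model("wrist"))
s=ctrl.get_state();print(s)
E
```

```text
pics
scene 434.8935912213477 321.6786852661267 199.33833366137554 [[-0.604, -0.797, -0.018], [-0.581, 0.455, -0.675], [0.546, -0.398, -0.737]] [0.185 0.439 0.945]
top 468.8339526526134 319.5558348778182 196.64074661381252 [[0.022, -1.0, 0.01], [-0.992, -0.023, -0.126], [0.126, -0.007, -0.992]] [-0.205  0.549  1.396]
{'fx': 296.70669752218237, 'fy': 296.70669752218237, 'cx': 319.8657232264637, 'cy': 200.53772219612907, 'T_tool_cam': array([[-1.69309095e-03, -9.57710554e-01, -2.87728394e-01,
         7.89987588e-02],
       [ 9.99998231e-01, -1.85739027e-03,  2.98039063e-04,
         7.41037882e-04],
       [-8.19859074e-04, -2.87727380e-01,  9.57712004e-01,
        -1.48640317e-01],
       [ 0.00000000e+00,  0.00000000e+00,  0.00000000e+00,
         1.00000000e+00]])}
{'time': 0.1, 'joint_positions': array([ 1.18209733,  0.32176163, -0.07008124,  1.45154523,  0.02257392,
        1.37083592, -0.05688583]), 'qd': array([ 0.00058528, -0.00251764,  0.00066822, -0.00297455,  0.00124641,
       -0.00159023, -0.00196183]), 'joint_torque': array([-8.39272270e-04, -4.92575490e+01, -4.06215470e-01, -3.13399994e+01,
       -6.41113752e-02,  3.94773111e-02,  1.21692628e-04]), 'position': array([ 0.25456994, -0.59755137,  0.23556647]), 'tool_rot': array([-3.07640504e+00, -6.28155224e-01,  6.61703366e-04]), 'ft_force': array([-0.69860976,  0.4229031 , -0.36013011]), 'torque': array([-0.03127155, -0.04566704, -0.01297492]), 'grip_force': 0.0, 'grip_width': 1.001580011332365}
```

View pics/scene0.png

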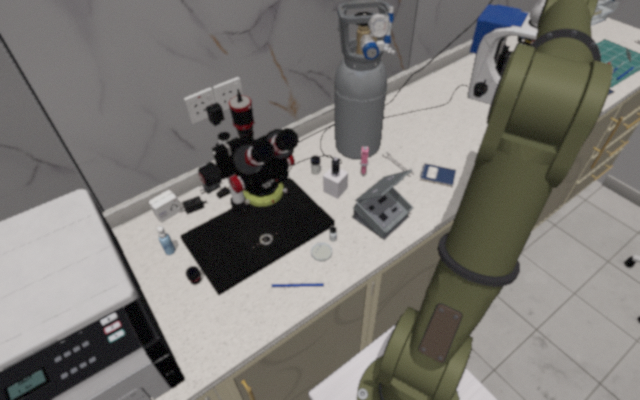

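View pics/top0.png

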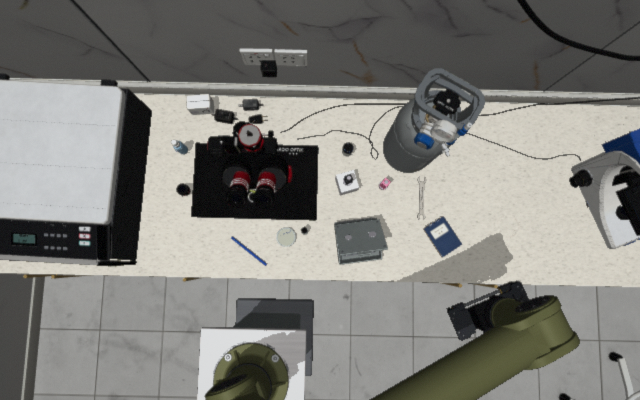

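The top view shows the box at about (360,240) with its lid up and the stand with a black-handled probe at (347,180). A pink look-alike lies or stands at (385,183). The scene view shows the stand at (336,180), the pink one at (364,158) and the box at (382,207).

Possible probes: black handle in white/aluminium block at top (347,180), and pink object at top (385,183). By the description it is the black one; I'll check with a close crop.

```bash
cat > h.py <<'E'
import numpy as np,cv2
from bench import ctrl
from scipy.spatial.transform import Rotation as Ro
def cam(n,s=None):
    m=ctrl.camera_model(n)
    K=np.array([[m["fx"],0,m["cx"]],[0,m["fy"],m["cy"]],[0,0,1]])
    if n=="wrist":
        T=np.eye(4);T[:3,:3]=Ro.from_rotvec(s["tool_rot"]).as_matrix();T[:3,3]=s["position"]
        T=T@m["T_tool_cam"];R=T[:3,:3].T;t=-R@T[:3,3]
    else: R=np.array(m["R"]);t=np.array(m["t"])
    return K,R,t
def ray(c,uv):
    K,R,t=c;d=R.T@np.linalg.solve(K,[uv[0],uv[1],1.]);return -R.T@t,d/np.linalg.norm(d)
def plane(c,uv,z):
    o,d=ray(c,uv);return o+d*(z-o[2])/d[2]
def tri(l):
    A=np.zeros((3,3));b=np.zeros(3);L=[ray(c,u) for c,u in l]
    for o,d in L:
        P=np.eye(3)-np.outer(d,d);A+=P;b+=P@o
    x=np.linalg.solve(A,b);return x,[np.linalg.norm(np.cross(x-o,d)) for o,d in L]
def proj(c,X):
    K,R,t=c;p=K@(R@np.asarray(X,float)+t);return p[:2]/p[2]
def totool(s,X):
    return Ro.from_rotvec(s["tool_rot"]).as_matrix().T@(np.asarray(X)-s["position"])
E
python3 - <<'E'
from h import *
a=cv2.imread("pics/scene0.png")[120:250,295:465];b=cv2.imread("pics/top0.png")[150:280,290:460]
cv2.imwrite("pics/crop0.png",np.vstack([cv2.resize(x,None,fx=2.25,fy=2.25,interpolation=cv2.INTER_CUBIC) for x in(a,b)]))
c=cam("top");d=cam("scene")
print(plane(c,(347,180),.1),tri([(c,(348,178)),(d,(336,160))]),plane(c,(360,245),.06))
print("robot",plane(c,(250,370),.0))
E
```

```text
[ 0.59622696 -0.27093932  0.1       ] (array([ 0.59659761, -0.27331754,  0.1261713 ]), [np.float64(0.0017846986953621196), np.float64(0.0017846986953619127)]) [ 0.40861218 -0.31499567  0.06      ]
robot [0.03152938 0.00372645 0.        ]
```

View pics/crop0.png

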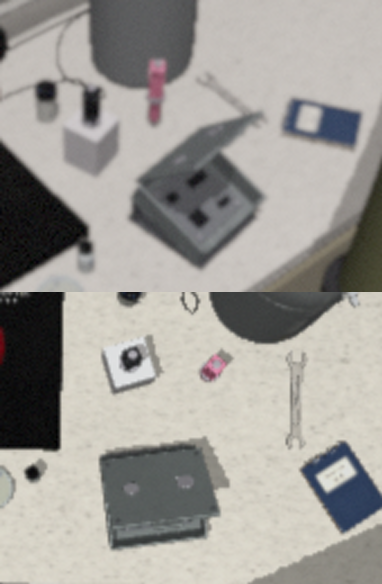

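The crop confirms it: the black-handled probe stands in the white-grey block, and the pink one stands free. The lid is open with two pads visible. Next I move to look from near.

Emit:
step_arm(commands=[{"travel": [0.035,-0.018,-0.02],"turn": [0,0,3]},{"travel": [0.08,-0.04,-0.04],"turn": [0,0,7]},{"travel": [0.12,-0.06,-0.06],"turn": [0,0,10]},{"travel": [0.16,-0.08,-0.08],"turn": [0,0,13]},{"travel": [0.2,-0.1,-0.095],"turn": [0,0,17]}], gripper=0)

```text
time: 0.6
position: [0.4005, -0.4262, 0.3326]
tool_rot: [3.137, 0.162, 0.001]
ft_force: [1.4, 0.1, -0.2]
grip_width: 0.631
grip_force: 0.0
```

Run:
```python
from h import *
c=cam("top")
print("cyl base",[plane(c,u,0)[:2] for u in((385,160),(412,172),(425,165))])
s=ctrl.get_state();print(s["time"],s["position"],Ro.from_rotvec(s["tool_rot"]).as_matrix().round(2).tolist(),totool(s,[.5,-.3,.33]))
```

```text
cyl base [array([ 0.67964448, -0.39694675]), array([ 0.64312646, -0.48247069]), array([ 0.66659568, -0.52374525])]
0.6 [ 0.40047067 -0.42617504  0.33260042] [[0.99, 0.1, 0.0], [0.1, -0.99, -0.0], [0.0, 0.0, -1.0]] [ 0.11200355 -0.11524622  0.00255   ]
```

Emit:
step_arm(commands=[{"travel": [0.03,-0.03,0]},{"travel": [0.06,-0.06,0]},{"travel": [0.09,-0.095,0]},{"travel": [0.11,-0.115,0]}])

```text
$.commands[0]: bad value
```

Run:
```python
from h import *
import pickle
s=ctrl.get_state();im=ctrl.get_image("wrist")[:,:,::-1];cv2.imwrite("pics/w1.png",im)
pickle.dump(s,open("w1.pkl","wb"));print(s["time"],s["position"],s["qd"].round(3))
```

```text
0.6 [ 0.40047067 -0.42617504  0.33260042] [-0.549 -0.149 -0.263 -0.116  0.016  0.274 -1.499]
```

View pics/w1.png

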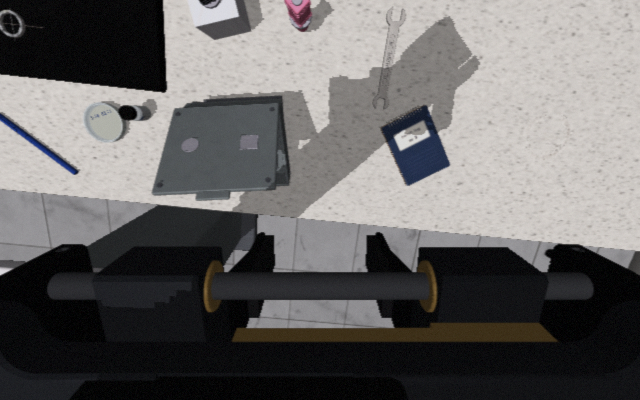

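The view shows the lid's upper face with the round pad at (190,145), the square pad at (249,142), the lip at (213,195), and the stand and probe at the top at (215,10). The arm was still moving, and the move I meant was refused because "turn" is needed.

Emit:
step_arm(commands=[{"travel": [0.03,-0.03,0],"turn": [0,0,0]},{"travel": [0.06,-0.06,0],"turn": [0,0,0]},{"travel": [0.09,-0.095,0],"turn": [0,0,0]},{"travel": [0.1,-0.115,0],"turn": [0,0,0]},{"travel": [0.1,-0.115,0],"turn": [0,0,0]}])

```text
time: 1.15
position: [0.4891, -0.2977, 0.3312]
tool_rot: [-3.134, -0.18, -0.001]
ft_force: [-0.8, 1.3, 0.1]
grip_width: 0.128
grip_force: 0.0
```

Run:
```python
from h import *
import pickle
s=ctrl.get_state();im=ctrl.get_image("wrist")[:,:,::-1];cv2.imwrite("pics/w2.png",im)
pickle.dump(s,open("w2.pkl","wb"));print(s["time"],s["position"],s["qd"].round(3))
```

```text
1.15 [ 0.48910126 -0.29774427  0.3312307 ] [ 0.042  0.009  0.068 -0.011  0.042 -0.003  0.029]
```

View pics/w2.png

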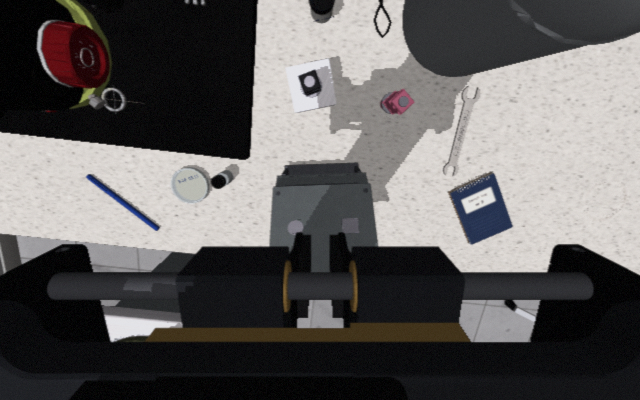

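Now the stand top is at (311,85) with the black handle and grey button at (311,82). The pink look-alike is at (398,101), the hinge line is near row 182, the round pad is at (295,227) and the square pad at (350,225).

```bash
python3 - <<'E'
from h import *
import pickle
s1=pickle.load(open("w1.pkl","rb"));s2=pickle.load(open("w2.pkl","rb"))
w1=cv2.imread("pics/w1.png");w2=cv2.imread("pics/w2.png");tp=cv2.imread("pics/top0.png");sc=cv2.imread("pics/scene0.png")
def blob(im,x0,y0,x1,y1,lo,hi,name,minA=20,maxA=1e9):
    g=cv2.cvtColor(im,cv2.COLOR_BGR2GRAY)[y0:y1,x0:x1];m=((g>=lo)&(g<=hi)).astype(np.uint8)
    n,l,st,ce=cv2.connectedComponentsWithStats(m)
    r=[]
    for i in range(1,n):
        if minA<=st[i,4]<=maxA:
            cn=cv2.findContours((l==i).astype(np.uint8),0,1)[0][0];mr=cv2.minAreaRect(cn)
            r.append((ce[i]+[x0,y0],st[i,4],np.round(mr[1],1),round(mr[2],1)))
    print(name,[(a.round(1).tolist(),int(b),c.tolist(),d) for a,b,c,d in r])
    return r
g=lambda im,x,y:int(cv2.cvtColor(im,cv2.COLOR_BGR2GRAY)[y,x])
print("grays",g(w1,190,145),g(w1,249,142),g(w1,215,160),g(w2,295,227),g(w2,350,225),g(w2,320,210),g(w2,311,92),g(w2,295,90),g(tp,349,237),g(tp,360,238))
blob(w1,165,110,275,180,100,200,"w1pads");blob(w2,275,205,375,240,98,200,"w2pads")
blob(tp,338,222,385,246,105,200,"toppads",8)
blob(w2,280,50,345,120,0,70,"handle");blob(w2,285,55,340,115,215,255,"standtop",200)
blob(w2,300,72,322,94,100,200,"button",10)
E
python3 - <<'E'
import cv2,numpy as np
a=cv2.imread("pics/w1.png")[90:210,140:300];b=cv2.imread("pics/w2.png")[50:245,260:390]
a=cv2.resize(a,None,fx=3,fy=3,interpolation=cv2.INTER_CUBIC);b=cv2.resize(b,None,fx=3,fy=3,interpolation=cv2.INTER_CUBIC)
o=np.zeros((585,800,3),np.uint8);o[:360,:410]=a[:,:410];o[:585,410:800]=b;cv2.imwrite("pics/cr2.png",o)
E
```

```text
grays 120 117 84 129 88 67 21 227 122 90
w1pads [([168.0, 121.9], 140, [33.0, 9.0], 90.0), ([248.5, 141.9], 243, [14.0, 19.0], 90.0), ([189.4, 144.6], 183, [13.0, 16.0], 90.0)]
w2pads [([373.7, 210.7], 21, [14.0, 1.0], 90.0), ([294.5, 226.7], 180, [13.0, 16.1], 63.4)]
toppads [([382.7, 227.4], 46, [16.0, 4.0], 90.0), ([371.7, 234.0], 38, [5.9, 6.9], 78.7), ([348.0, 237.1], 30, [5.0, 6.0], 90.0)]
handle [([310.5, 83.4], 264, [21.5, 17.4], 71.6)]
standtop [([300.3, 84.6], 1076, [43.0, 55.0], 0.0)]
button [([319.5, 76.1], 41, [12.0, 5.0], 90.0), ([309.0, 81.0], 99, [10.0, 10.0], 90.0), ([301.2, 88.0], 21, [11.4, 2.2], 71.6), ([320.4, 91.3], 10, [5.0, 2.0], 90.0)]
```

View pics/cr2.png

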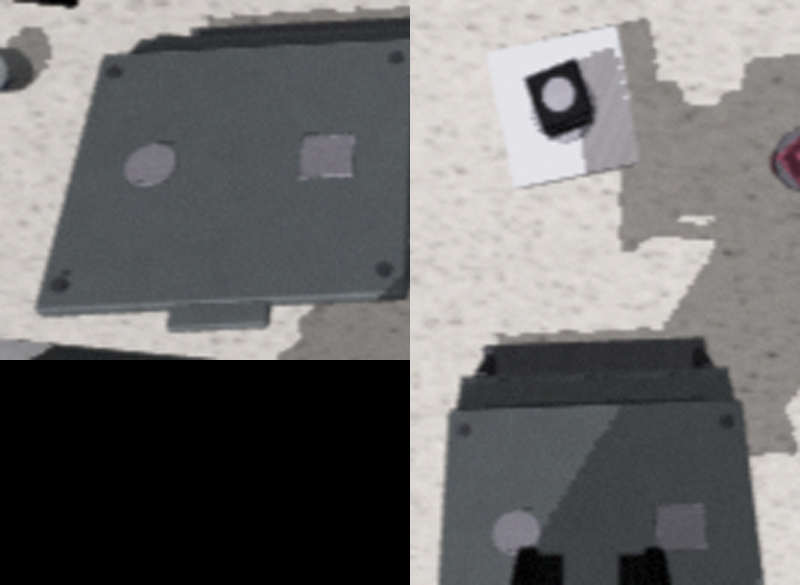

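The crop shows the round pad on the lid's left and the square one on its right, clear in both views. In w2 the stand's top corners are at about (287,67), (330,59), (336,104) and (295,113), and the button is at (309.5,81.5).

Run:
```python
from h import *
import pickle
a=cam("wrist",pickle.load(open("w1.pkl","rb")));b=cam("wrist",pickle.load(open("w2.pkl","rb")));t=cam("top");d=cam("scene")
def P(n,l):
    x,e=tri(l);print(n,x.round(4),np.round(e,4));return x
r=P("round",[(a,(189.4,144.6)),(b,(294.7,227)),(t,(348,237))])
r2=P("round w",[(a,(189.4,144.6)),(b,(294.7,227))])
q=P("square",[(a,(248.8,142)),(b,(350,225.5)),(t,(371.7,234))])
P("square w",[(a,(248.8,142)),(b,(350,225.5))])
sl=P("scrL",[(a,(177.7,114)),(b,(278,193.3))]);sr=P("scrR",[(a,(272,109.3)),(b,(365.7,190.3))])
c=[plane(b,u,.07) for u in((286.7,67.3),(330,59),(336,104),(295,112.7))]
print("stand",np.mean(c,0).round(4),[round(float(np.linalg.norm(c[i]-c[i-1])),4) for i in range(4)])
e1=(c[1]-c[0])+(c[2]-c[3]);e2=(c[0]-c[3])+(c[1]-c[2]);print("yaw",np.degrees(np.arctan2(e2[1],e2[0])),np.degrees(np.arctan2(-e1[0],e1[1]))+180)
P("button",[(b,(309.5,81.4)),(t,(347.8,178.5)),(d,(336.5,160))]);print(plane(b,(309.5,81.4),.134))
v=(r+r2)/2-q;print("box yaw",np.degrees(np.arctan2(-v[0],v[1])),np.linalg.norm(v)); v=sl-sr;print(np.degrees(np.arctan2(-v[0],v[1])))
```

```text
round [ 0.4281 -0.2738  0.1366] [0.0001 0.0001 0.0002]
round w [ 0.4279 -0.2737  0.1363] [0.0001 0.0001]
square [ 0.4379 -0.3412  0.1362] [0.0004 0.0006 0.0009]
square w [ 0.4379 -0.3416  0.1368] [0.0001 0.0001]
scrL [ 0.4588 -0.2459  0.1017] [0. 0.]
scrR [ 0.476  -0.3606  0.1011] [0.0001 0.0001]
stand [ 0.5979 -0.2754  0.07  ] [0.0561, 0.0558, 0.0547, 0.0552]
yaw 15.63023109953943 17.15548469528403
button [ 0.5966 -0.2739  0.1255] [0.0019 0.0025 0.0028]
[ 0.59781022 -0.27455647  0.134     ]
box yaw 8.338558590648223 0.06811313153778413
8.496369040281648
```

The lid stands about 44° above horizontal (hinge angle about 1.12 rad), with the hinge at (0.472, -0.302) and the box yaw at 8.4°. I align the tool with the box and go above the lid near its front edge, fingers shut.

Emit:
step_arm(commands=[{"travel": [-0.015,0,0.02],"turn": [0,0,-1]},{"travel": [-0.035,0,0.05],"turn": [0,0,-1.8]},{"travel": [-0.055,0,0.085],"turn": [0,0,-1.8]},{"travel": [-0.075,0,0.115],"turn": [0,0,-1.8]},{"travel": [-0.08,0,0.127],"turn": [0,0,-1.8]}])

```text
time: 1.7
position: [0.4025, -0.3126, 0.2013]
tool_rot: [-3.132, -0.207, 0.009]
ft_force: [-0.0, 0.1, 0.8]
grip_width: 0.004
grip_force: 0.0
```

```bash
cat >> h.py <<'E'
ex=np.array([.9893,.1461,0]);ey=np.array([-.1461,.9893,0]);H=np.array([.4719,-.3019,.088])
def box(s):
    p=s["position"]-H;R=Ro.from_rotvec(s["tool_rot"]).as_matrix()
    print("t",s["time"],"box ex,ey mm",(p@ex*1e3).round(1),(p@ey*1e3).round(1),"tip z",round(s["position"][2]*1e3-14,1),"yaw",np.degrees(np.arctan2(R[1,0],R[0,0])).round(2),"F",s["ft_force"].round(1),"z",R[:,2].round(3))
E
python3 -c "
from h import *
box(ctrl.get_state())"
```

```text
t 1.7 box ex,ey mm -70.3 -0.4 tip z 187.3 yaw 7.57 F [-0.   0.1  0.8] z [-0.006  0.002 -1.   ]
```

Emit:
step_arm(commands=[{"travel": [0.006,0,0.006],"turn": [0,0,0]},{"travel": [0.006,0,0.012],"turn": [0,0,0]},{"travel": [0.006,0,0.017],"turn": [0,0,0]},{"travel": [0.005,0,0.022],"turn": [0,0,0]},{"travel": [0.003,0,0.027],"turn": [0,0,0]}])

```text
time: 2.2
position: [0.4112, -0.3108, 0.1779]
tool_rot: [3.133, 0.217, 0.002]
ft_force: [-0.2, -0.4, 1.5]
grip_width: 0.0
grip_force: 0.8
```

```bash
python3 -c "
from h import *
box(ctrl.get_state())"
```

```text
t 2.2 box ex,ey mm -61.3 0.1 tip z 163.9 yaw 7.94 F [-0.2 -0.4  1.5] z [ 0.001 -0.001 -1.   ]
```

Emit:
step_arm(commands=[{"travel": [-0.003,0,0.003],"turn": [0,0,0]},{"travel": [-0.006,0,0.006],"turn": [0,0,0]},{"travel": [-0.009,0,0.009],"turn": [0,0,0]},{"travel": [-0.012,0,0.012],"turn": [0,0,0]},{"travel": [-0.014,0,0.015],"turn": [0,0,0]}])

```text
time: 2.7
position: [0.3961, -0.3127, 0.1624]
tool_rot: [3.134, 0.216, 0.0]
ft_force: [1.5, -0.6, 0.5]
grip_width: 0.008
grip_force: 0.7
```

Emit:
step_arm(commands=[{"travel": [-0.002,0,0.004],"turn": [0,0,0]},{"travel": [-0.005,0,0.008],"turn": [0,0,0]},{"travel": [-0.007,0,0.012],"turn": [0,0,0]},{"travel": [-0.009,0,0.016],"turn": [0,0,0]},{"travel": [-0.011,0,0.02],"turn": [0,0,0]}])

```text
time: 3.2
position: [0.3853, -0.3143, 0.1422]
tool_rot: [3.134, 0.216, -0.0]
ft_force: [0.7, -0.5, 1.1]
grip_width: 0.004
grip_force: 0.7
```

```bash
python3 -c "
from h import *
box(ctrl.get_state())"
```

```text
t 3.2 box ex,ey mm -87.5 0.4 tip z 128.2 yaw 7.87 F [ 0.7 -0.5  1.1] z [-0. -0. -1.]
```

Emit:
step_arm(commands=[{"travel": [-0.002,0,0.004],"turn": [0,0,0]},{"travel": [-0.003,0,0.008],"turn": [0,0,0]},{"travel": [-0.005,0,0.012],"turn": [0,0,0]},{"travel": [-0.006,0,0.016],"turn": [0,0,0]},{"travel": [-0.008,0,0.02],"turn": [0,0,0]}])

```text
time: 3.7
position: [0.3777, -0.3151, 0.1222]
tool_rot: [-3.134, -0.216, -0.0]
ft_force: [1.3, -0.1, 1.5]
grip_width: 0.003
grip_force: 0.6
```

Emit:
step_arm(commands=[{"travel": [-0.001,0,0.004],"turn": [0,0,0]},{"travel": [-0.002,0,0.008],"turn": [0,0,0]},{"travel": [-0.003,0,0.012],"turn": [0,0,0]},{"travel": [-0.004,0,0.016],"turn": [0,0,0]},{"travel": [-0.005,0,0.02],"turn": [0,0,0]}])

```text
time: 4.2
position: [0.3726, -0.316, 0.1023]
tool_rot: [3.134, 0.216, 0.0]
ft_force: [1.8, 0.0, 1.0]
grip_width: 0.003
grip_force: 0.7
```

```bash
python3 -c "
from h import *
box(ctrl.get_state())"
```

```text
t 4.2 box ex,ey mm -100.3 0.6 tip z 88.3 yaw 7.88 F [1.8 0.  1. ] z [ 0. -0. -1.]
```

Emit:
step_arm(commands=[{"travel": [-0.001,0,0.003],"turn": [0,0,0]},{"travel": [-0.002,0,0.006],"turn": [0,0,0]},{"travel": [-0.003,0,0.01],"turn": [0,0,0]},{"travel": [-0.004,0,0.013],"turn": [0,0,0]},{"travel": [-0.005,0,0.016],"turn": [0,0,0]}])

```text
time: 4.7
position: [0.3675, -0.3167, 0.0863]
tool_rot: [3.134, 0.216, -0.0]
ft_force: [-0.3, -0.2, 1.6]
grip_width: 0.005
grip_force: 0.7
```

Emit:
step_arm(commands=[{"travel": [0,0,0.002],"turn": [0,0,0]},{"travel": [0,0,0.004],"turn": [0,0,0]},{"travel": [0,0,0.006],"turn": [0,0,0]},{"travel": [0,0,0.008],"turn": [0,0,0]},{"travel": [0,0,0.01],"turn": [0,0,0]}])

```text
time: 5.2
position: [0.3677, -0.3167, 0.0764]
tool_rot: [3.134, 0.216, -0.0]
ft_force: [0.4, -0.4, 1.4]
grip_width: 0.001
grip_force: 0.7
```

```bash
python3 -c "
from h import *
box(ctrl.get_state())"
```

```text
t 5.2 box ex,ey mm -105.3 0.6 tip z 62.4 yaw 7.88 F [ 0.4 -0.4  1.4] z [-0. -0. -1.]
```

Nearly shut. I go slowly in small increments and watch the force.

Emit:
step_arm(commands=[{"travel": [0,0,0.001],"turn": [0,0,0]},{"travel": [0,0,0.0015],"turn": [0,0,0]},{"travel": [0,0,0.002],"turn": [0,0,0]},{"travel": [0,0,0.0025],"turn": [0,0,0]},{"travel": [0,0,0.003],"turn": [0,0,0]}])

```text
time: 5.7
position: [0.3677, -0.3167, 0.0736]
tool_rot: [3.134, 0.216, 0.0]
ft_force: [-0.2, 0.5, 2.1]
grip_width: 0.009
grip_force: 1.0
```

Emit:
step_arm(commands=[{"travel": [0,0,0.0005],"turn": [0,0,0]},{"travel": [0,0,0.001],"turn": [0,0,0]},{"travel": [0,0,0.001],"turn": [0,0,0]},{"travel": [0,0,0.0015],"turn": [0,0,0]},{"travel": [0,0,0.0015],"turn": [0,0,0]}])

```text
time: 6.2
position: [0.3679, -0.3167, 0.0731]
tool_rot: [3.134, 0.216, 0.0]
ft_force: [-2.5, 2.4, 9.5]
grip_width: 0.008
grip_force: 4.6
```

Run:
```python
from h import *
box(ctrl.get_state())
im=ctrl.get_image("scene")[:,:,::-1];cv2.imwrite("pics/s3.png",cv2.resize(im[130:260,290:450],None,fx=4,fy=4,interpolation=cv2.INTER_CUBIC))
```

```text
t 6.2 box ex,ey mm -105.1 0.5 tip z 59.1 yaw 7.88 F [-2.5  2.4  9.5] z [ 0. -0. -1.]
```

View pics/s3.png

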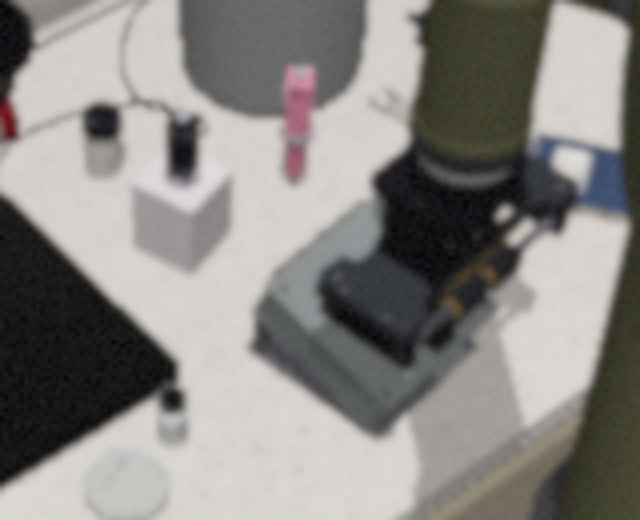

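The lid is down flat on the case: reaction 9.5 N, tip height 59 mm as predicted for shut. I rise and look at the pad and probe.

Emit:
step_arm(commands=[{"travel": [0,0,-0.01],"turn": [0,0,0]},{"travel": [0,0,-0.04],"turn": [0,0,0]},{"travel": [0.01,0,-0.08],"turn": [0,0,0]},{"travel": [0.03,-0.005,-0.12],"turn": [0,0,0]},{"travel": [0.05,-0.01,-0.16],"turn": [0,0,0]}])

```text
time: 6.75
position: [0.4156, -0.2997, 0.2338]
tool_rot: [3.134, 0.214, -0.001]
ft_force: [1.3, -0.4, 0.6]
grip_width: 0.002
grip_force: 0.0
```

Emit:
step_arm(commands=[{"travel": [0.02,0,-0.035],"turn": [0,0,0]},{"travel": [0.04,-0.004,-0.07],"turn": [0,0,0]},{"travel": [0.04,-0.004,-0.07],"turn": [0,0,0]},{"travel": [0.04,-0.004,-0.07],"turn": [0,0,0]},{"travel": [0.04,-0.004,-0.07],"turn": [0,0,0]}], gripper=1)

```text
time: 7.25
position: [0.4535, -0.2906, 0.3006]
tool_rot: [-3.133, -0.214, 0.004]
ft_force: [-0.4, -0.2, 0.0]
grip_width: 0.369
grip_force: 0.0
```

Run:
```python
from h import *
import pickle
s=ctrl.get_state();im=ctrl.get_image("wrist")[:,:,::-1];cv2.imwrite("pics/w3.png",im)
pickle.dump(s,open("w3.pkl","wb"));box(s);print(s["qd"].round(3).max())
```

```text
t 7.25 box ex,ey mm -16.5 13.9 tip z 286.6 yaw 7.82 F [-0.4 -0.2  0. ] z [-0.003  0.001 -1.   ]
0.011
```

View pics/w3.png

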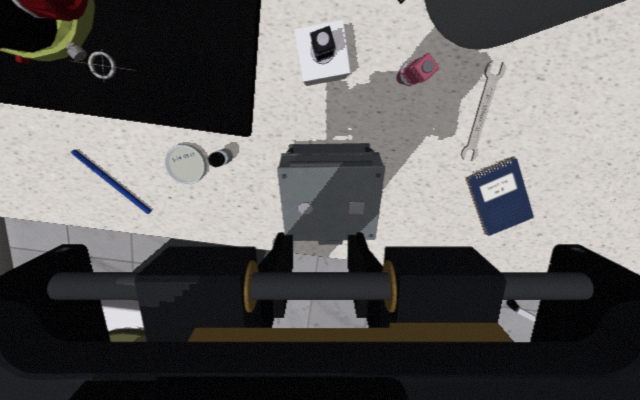

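Emit:
step_arm(commands=[{"travel": [0.02,0,0],"turn": [0,0,2]},{"travel": [0.045,0,0],"turn": [0,0,0]},{"travel": [0.065,0,0],"turn": [0,0,0]},{"travel": [0.065,0,0],"turn": [0,0,0]},{"travel": [0.065,0,0],"turn": [0,0,0]}])

```text
time: 7.8
position: [0.5181, -0.2817, 0.3007]
tool_rot: [-3.133, -0.215, 0.004]
ft_force: [-0.4, -0.4, -0.0]
grip_width: 0.878
grip_force: 0.0
```

Run:
```python
from h import *
import pickle
s=ctrl.get_state();im=ctrl.get_image("wrist")[:,:,::-1];cv2.imwrite("pics/w4.png",im)
pickle.dump(s,open("w4.pkl","wb"));box(s);print(s["qd"].round(3).max())
K=cam("wrist",s);u,v=map(int,proj(K,[.598,-.275,.13]));print(u,v)
c=im[max(0,v-65):v+65,u-70:u+70];cv2.imwrite("pics/w4c.png",cv2.resize(c,None,fx=4,fy=4,interpolation=cv2.INTER_CUBIC));print(u-70,max(0,v-65))
```

```text
t 7.8 box ex,ey mm 48.6 13.2 tip z 286.7 yaw 7.86 F [-0.4 -0.4 -0. ] z [-0.003  0.001 -1.   ]
0.012
323 110
253 45
```

View pics/w4c.png

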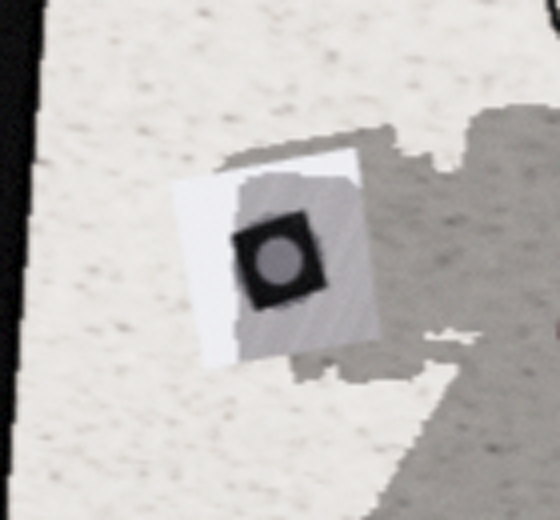

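w3 shows the lid shut flat, the round pad at (305,208) and the square pad at (357,208). The w4 crop shows the black square handle centred at about (322.7,110.2), turned about 18° in the image and so not parallel to the stand.

Run:
```python
from h import *
import pickle
w3=cv2.imread("pics/w3.png");w4=cv2.imread("pics/w4.png")
s3=pickle.load(open("w3.pkl","rb"));s4=pickle.load(open("w4.pkl","rb"))
a=cam("wrist",s3);b=cam("wrist",s4);t=cam("top");d=cam("scene")
g3=cv2.cvtColor(w3,cv2.COLOR_BGR2GRAY);g4=cv2.cvtColor(w4,cv2.COLOR_BGR2GRAY)
def cc(m,x0,y0,x1,y1,mn):
    n,l,st,ce=cv2.connectedComponentsWithStats(m[y0:y1,x0:x1].astype(np.uint8))
    return [((ce[i]+[x0,y0]).round(1).tolist(),int(st[i,4])) for i in range(1,n) if st[i,4]>=mn]
print("pads",cc(g3>110,290,195,322,222,15),cc(g3>88,340,195,376,222,15))
h=cv2.morphologyEx((g4<75).astype(np.uint8),cv2.MORPH_CLOSE,np.ones((9,9)))[85:140,300:350]
cn=max(cv2.findContours(h,0,1)[0],key=cv2.contourArea);print("handle rect",cv2.minAreaRect(cn))
print("btn4",cc(g4>95,314,102,332,119,10),"btn3",cc(g3>110,312,28,334,52,10))
tim=ctrl.get_image("top")[:,:,::-1];cv2.imwrite("pics/t5.png",tim);gt=cv2.cvtColor(np.ascontiguousarray(tim),cv2.COLOR_BGR2GRAY)
# handle corners at z=.130, square corners from crop
c=[plane(b,(253+x/4,45+y/4),.130) for x,y in((234,236),(304,211),(326,286),(256,310))]
print("handle",np.mean(c,0),[np.linalg.norm(c[i]-c[i-1]).round(4) for i in range(4)])
e=(c[0]-c[3])+(c[1]-c[2]);f=(c[0]-c[1])+(c[3]-c[2]);print("yaw",np.degrees(np.arctan2(e[1],e[0])),np.degrees(np.arctan2(-f[0],f[1])))
print("btn",plane(b,(322.75,110.25),.134))
# geometry predicted pad
al=-np.radians(20);dx=-.062*np.cos(al)+.0075*np.sin(al);dz=.062*np.sin(al)+.0075*np.cos(al)
for yy in(.034,-.034):
    p=H+dx*ex+yy*ey+[0,0,dz];print("pred",p.round(4),proj(a,p).round(1))
print(plane(a,(305,208),.0738),plane(a,(357,208),.0738))
```

```text
pads [([301.4, 207.5], 112), ([294.7, 218.5], 15)] [([373.4, 219.6], 18)]
handle rect ((22.300003051757812, 24.89999771118164), (20.23857307434082, 19.606117248535156), 71.56504821777344)
btn4 [([322.4, 109.8], 89)] btn3 [([315.2, 28.9], 23), ([332.2, 31.3], 22), ([322.5, 38.1], 127)]
handle [ 0.59777455 -0.27478278  0.13      ] [np.float64(0.0191), np.float64(0.0188), np.float64(0.0193), np.float64(0.0191)]
yaw 25.073660242138565 26.28377138286414
btn [ 0.59775812 -0.27449212  0.134     ]
pred [ 0.4068 -0.2772  0.0738] [304.7 208.1]
pred [ 0.4167 -0.3444  0.0738] [355.8 207.5]
[ 0.40688023 -0.2775496   0.0738    ] [ 0.41620508 -0.34615275  0.0738    ]
```

Emit:
step_arm(commands=[{"travel": [0.02,0.001,0.02],"turn": [0,0,-5]},{"travel": [0.045,0.002,0.045],"turn": [0,0,-10]},{"travel": [0.065,0.003,0.07],"turn": [0,0,-15]},{"travel": [0.08,0.004,0.1],"turn": [0,0,-18]},{"travel": [0.08,0.004,0.1],"turn": [0,0,-18]}], gripper=1)

```text
time: 8.4
position: [0.597, -0.2733, 0.1968]
tool_rot: [-3.056, -0.704, 0.01]
ft_force: [-0.1, 0.4, -0.7]
grip_width: 1.004
grip_force: 0.0
```

Run:
```python
from h import *
import pickle
a=cam("wrist",pickle.load(open("w3.pkl","rb")));b=cam("wrist",pickle.load(open("w4.pkl","rb")))
print("button tri",tri([(a,(322.5,38.1)),(b,(322.4,109.8))]))
s=ctrl.get_state();box(s);print(totool(s,[.5978,-.2747,.099]))
```

```text
button tri (array([ 0.59783134, -0.27414337,  0.13463868]), [np.float64(3.658644973652262e-05), np.float64(3.658644973662577e-05)])
t 8.4 box ex,ey mm 127.9 10.0 tip z 182.8 yaw 25.95 F [-0.1  0.4 -0.7] z [-0.008  0.004 -1.   ]
[0.0006271  0.00225947 0.09779433]
```

Emit:
step_arm(commands=[{"travel": [0.0005,0.001,0.02],"turn": [-0.4,0.3,0]},{"travel": [0.0005,0.001,0.04],"turn": [-0.4,0.3,0]},{"travel": [0.0005,0.0015,0.06],"turn": [-0.4,0.3,0]},{"travel": [0.0005,0.0015,0.08],"turn": [-0.4,0.3,0]},{"travel": [0.0005,0.0015,0.095],"turn": [-0.4,0.3,0]}])

```text
time: 8.9
position: [0.599, -0.277, 0.1074]
tool_rot: [3.056, 0.698, 0.01]
ft_force: [-0.2, 0.4, -0.5]
grip_width: 1.001
grip_force: 0.0
```

Run:
```python
from h import *
s=ctrl.get_state();box(s);print(totool(s,[.5978,-.2745,.099]),s["position"])
```

```text
t 8.9 box ex,ey mm 129.3 6.1 tip z 93.4 yaw 25.73 F [-0.2  0.4 -0.5] z [ 0.007 -0.005 -1.   ]
[-1.28416163e-05 -2.80625562e-03  8.39057427e-03] [ 0.598967   -0.27697739  0.10741294]
```

Emit:
step_arm(commands=[{"travel": [0,-0.0025,0.001],"turn": [0.4,-0.3,0]},{"travel": [0,-0.0025,0.003],"turn": [0.4,-0.3,0]},{"travel": [0,-0.0025,0.003],"turn": [0.4,-0.3,0]},{"travel": [0,-0.0025,0.003],"turn": [0.4,-0.3,0]}])

```text
time: 9.3
position: [0.5998, -0.2737, 0.1053]
tool_rot: [3.061, 0.703, 0.002]
ft_force: [-0.1, 0.6, 0.8]
grip_width: 0.996
grip_force: 0.0
```

Run:
```python
from h import *
s=ctrl.get_state();box(s);print(totool(s,[.5978,-.2745,.099]),s["position"])
```

```text
t 9.3 box ex,ey mm 130.6 9.2 tip z 91.3 yaw 25.87 F [-0.1  0.6  0.8] z [ 0.002 -0.001 -1.   ]
[-0.00213719 -0.0001283   0.00630001] [ 0.59976817 -0.27367679  0.1053026 ]
```

Emit:
step_arm(commands=[{"travel": [-0.002,0,0.003],"turn": [0,0,0]},{"travel": [-0.002,0,0.006],"turn": [0,0,0]},{"travel": [-0.002,0,0.006],"turn": [0,0,0]}])

```text
time: 9.6
position: [0.5968, -0.2743, 0.0975]
tool_rot: [-3.061, -0.703, 0.001]
ft_force: [0.0, 0.4, 0.6]
grip_width: 1.001
grip_force: 0.0
```

Emit:
step_arm(commands=[{"travel": [0,0,0],"turn": [0,0,0]},{"travel": [0,0,0],"turn": [0,0,0]},{"travel": [0,0,0],"turn": [0,0,0]},{"travel": [0,0,0],"turn": [0,0,0]},{"travel": [0,0,0],"turn": [0,0,0]}], gripper=0, force=25)

```text
time: 10.1
position: [0.5973, -0.2742, 0.0981]
tool_rot: [3.062, 0.704, 0.0]
ft_force: [0.7, 0.0, -0.2]
grip_width: 0.627
grip_force: 0.0
```

Emit:
step_arm(commands=[{"travel": [0,0,0],"turn": [0,0,0]},{"travel": [0,0,0],"turn": [0,0,0]},{"travel": [0,0,0],"turn": [0,0,0]},{"travel": [0,0,0],"turn": [0,0,0]},{"travel": [0,0,0],"turn": [0,0,0]}])

```text
time: 10.6
position: [0.5973, -0.2742, 0.098]
tool_rot: [-3.062, -0.704, 0.0]
ft_force: [-0.3, -0.5, 0.7]
grip_width: 0.227
grip_force: 25.0
```

Run:
```python
from h import *
s=ctrl.get_state();box(s);print(totool(s,[.5978,-.2745,.099]),s["position"],s["grip_width"]*87,s["grip_force"])
```

```text
t 10.6 box ex,ey mm 128.1 9.1 tip z 84.0 yaw 25.88 F [-0.3 -0.5  0.7] z [-0.  0. -1.]
[ 0.00032675  0.00048407 -0.00097835] [ 0.59729468 -0.27420706  0.09802169] 19.71973467066446 24.999924071598798
```

Emit:
step_arm(commands=[{"travel": [0,0,-0.01],"turn": [0,0,0]},{"travel": [0,0,-0.03],"turn": [0,0,0]},{"travel": [0,0,-0.055],"turn": [0,0,0]},{"travel": [0,0,-0.08],"turn": [0,0,0]},{"travel": [0,0,-0.1],"turn": [0,0,0]}])

```text
time: 11.1
position: [0.5977, -0.2743, 0.2003]
tool_rot: [3.061, 0.703, 0.002]
ft_force: [0.5, -0.1, -0.9]
grip_width: 0.227
grip_force: 25.0
```

Emit:
step_arm(commands=[{"travel": [0,0,-0.02],"turn": [0,0,0]},{"travel": [0,0,-0.03],"turn": [0,0,0]},{"travel": [0,0,-0.03],"turn": [0,0,0]},{"travel": [0,0,-0.03],"turn": [0,0,0]}])

```text
time: 11.5
position: [0.5969, -0.2742, 0.2273]
tool_rot: [-3.061, -0.703, 0.001]
ft_force: [-0.1, -0.0, -0.7]
grip_width: 0.226
grip_force: 25.0
```

```bash
cat >> h.py <<'E'
P=np.array([.4068,-.2774,.0738]);nl=-np.sin(np.radians(20))*ex+np.array([0,0,np.cos(np.radians(20))])
TIP=np.array([.0003,0,.086])
def goal(s,out,yaw_deg,tip=TIP):
    R=Ro.from_rotvec(s["tool_rot"]).as_matrix()
    # tool z=-nl, tool x rotated by yaw about nl from in-plane ex
    x0=np.cross(ey,nl);a=np.radians(yaw_deg);x=np.cos(a)*x0+np.sin(a)*ey
    G=np.column_stack([x,np.cross(-nl,x),-nl]);p=P+out*nl-G@tip
    tv=Ro.from_matrix(R.T@G).as_rotvec(degrees=True)
    tipw=s["position"]+R@tip-P
    print("travel",(R.T@(p-s["position"])).round(4),"turn",tv.round(2),"| tip rel pad: ex,ey,n mm",(tipw@x0*1e3).round(1),(tipw@ey*1e3).round(1),(tipw@nl*1e3).round(1),"F.n",(s["ft_force"]@nl).round(2))
E
python3 - <<'E'
from h import *
s=ctrl.get_state();box(s);goal(s,.03,17.5);goal(s,.03,0);print(s["joint_positions"].round(2))
E
```

```text
t 11.5 box ex,ey mm 127.7 9.2 tip z 213.3 yaw 25.88 F [-0.1 -0.  -0.7] z [-0.001  0.    -1.   ]
travel [-0.2106 -0.092   0.0448] turn [-6.05 19.12 -0.03] | tip rel pad: ex,ey,n mm 200.5 -24.5 -1.1 F.n -0.61
travel [-0.2105 -0.092   0.0449] turn [-3.08 19.89 17.29] | tip rel pad: ex,ey,n mm 200.5 -24.5 -1.1 F.n -0.61
[ 0.67  0.36 -0.36  1.43  0.13  1.37 -0.82]
```

Emit:
step_arm(commands=[{"travel": [-0.025,-0.01,-0.01],"turn": [-1,3,0]},{"travel": [-0.06,-0.025,-0.01],"turn": [-2,6,0]},{"travel": [-0.1,-0.04,-0.005],"turn": [-3,10,0]},{"travel": [-0.14,-0.06,0],"turn": [-4,13,0]},{"travel": [-0.175,-0.075,0.005],"turn": [-5,16,0]}])

```text
time: 12.0
position: [0.404, -0.2828, 0.2212]
tool_rot: [3.009, 0.689, 0.454]
ft_force: [-0.4, -0.5, -1.3]
grip_width: 0.232
grip_force: 25.0
```

Run:
```python
from h import *
s=ctrl.get_state();goal(s,.03,17.5);print(s["joint_positions"].round(2),s["grip_width"])
```

```text
travel [-0.0424 -0.0183  0.0264] turn [-1.04  3.05 -0.12] | tip rel pad: ex,ey,n mm 42.5 -4.7 53.9 F.n -1.07
[ 1.   -0.14 -0.26  2.   -0.29  1.1  -0.27] 0.23219017423881044
```

Emit:
step_arm(commands=[{"travel": [-0.02,-0.009,0.01],"turn": [-0.5,1.5,0]},{"travel": [-0.04,-0.017,0.02],"turn": [-1,3,0]},{"travel": [-0.04,-0.017,0.025],"turn": [-1,3,0]},{"travel": [-0.04,-0.017,0.025],"turn": [-1,3,0]},{"travel": [-0.04,-0.017,0.025],"turn": [-1,3,0]}])

```text
time: 12.5
position: [0.3736, -0.2837, 0.1867]
tool_rot: [2.989, 0.689, 0.537]
ft_force: [-0.2, -0.3, -1.1]
grip_width: 0.232
grip_force: 25.0
```

Run:
```python
from h import *
import pickle
s=ctrl.get_state();goal(s,.03,17.5);print(s["joint_positions"].round(2),s["grip_width"],s["qd"].round(3))
im=ctrl.get_image("wrist")[:,:,::-1];cv2.imwrite("pics/w6.png",im);pickle.dump(s,open("w6.pkl","wb"))
R=Ro.from_rotvec(s["tool_rot"]).as_matrix();c=cam("wrist",s)
print("pad px",proj(c,P),"tip px",proj(c,s["position"]+R@TIP))
for n in("scene","top"):
    i=ctrl.get_image(n)[:,:,::-1];cv2.imwrite(f"pics/{n}6.png",i);k=cam(n);print(n,proj(k,P),proj(k,s["position"]+R@TIP))
a=cv2.imread("pics/scene6.png")[150:250,330:440];cv2.imwrite("pics/mon6.png",np.hstack([cv2.resize(im[160:340,200:400],(500,450)),cv2.resize(a,None,fx=2.7,fy=4.5,interpolation=2)]))
```

```text
travel [-0.0064 -0.0033  0.0017] turn [-0.04  0.07  0.04] | tip rel pad: ex,ey,n mm 7.0 -1.2 31.7 F.n -0.93
[ 1.02 -0.17 -0.2   2.12 -0.38  1.02 -0.12] 0.23214758149651868 [-0.004 -0.001 -0.002 -0.017  0.     0.002  0.003]
pad px [315.31500029 205.65705096] tip px [318.68176303 210.03486245]
scene [378.33054058 208.99536395] [380.72483179 201.8520884 ]
top [347.64409555 245.22374689] [349.04545069 246.38677084]
```

View pics/mon6.png

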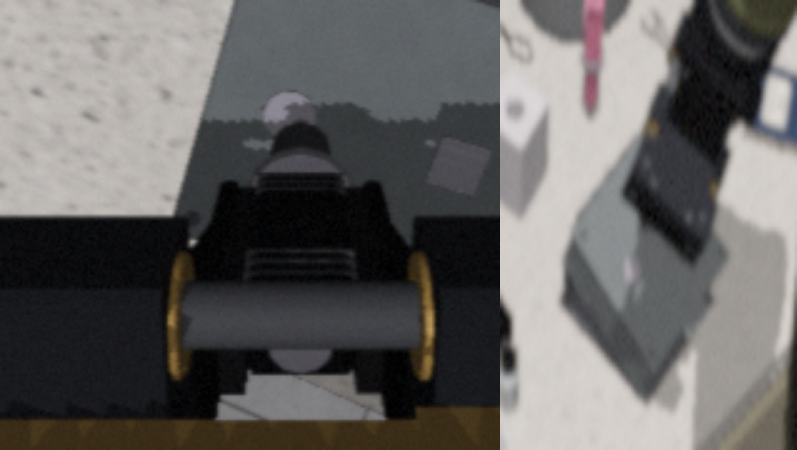

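The wrist view shows the probe held straight, with its tip near (320,206) and the round pad at (316,204), where predicted. I correct the offset and approach to about 10 mm.

Emit:
step_arm(commands=[{"travel": [-0.003,-0.0015,0.001],"turn": [0,0,0]},{"travel": [-0.0065,-0.0035,0.006],"turn": [0,0,0]},{"travel": [-0.0065,-0.0035,0.012],"turn": [0,0,0]},{"travel": [-0.0065,-0.0035,0.018],"turn": [0,0,0]},{"travel": [-0.0065,-0.0035,0.022],"turn": [0,0,0]}])

```text
time: 13.15
position: [0.3732, -0.2822, 0.1626]
tool_rot: [2.99, 0.687, 0.537]
ft_force: [0.1, -0.1, -0.6]
grip_width: 0.233
grip_force: 25.0
```

Emit:
step_arm(commands=[{"travel": [0,0,0],"turn": [0,0,0]},{"travel": [0,0,0],"turn": [0,0,0]},{"travel": [0,0,0],"turn": [0,0,0]}])

```text
time: 13.45
position: [0.3733, -0.2827, 0.1637]
tool_rot: [2.989, 0.686, 0.537]
ft_force: [0.9, 0.1, -1.6]
grip_width: 0.23
grip_force: 25.0
```

Run:
```python
from h import *
import pickle
s=ctrl.get_state();goal(s,.01,17.5);print(s["qd"].round(3))
im=ctrl.get_image("wrist")[:,:,::-1];cv2.imwrite("pics/w7.png",im);pickle.dump(s,open("w7.pkl","wb"))
R=Ro.from_rotvec(s["tool_rot"]).as_matrix();c=cam("wrist",s);print("wrist",proj(c,P),proj(c,s["position"]+R@TIP))
A=cv2.resize(im[180:240,280:360],None,fx=5,fy=5,interpolation=2);L=[A]
for n in("scene","top"):
    i=ctrl.get_image(n)[:,:,::-1];k=cam(n);p=proj(k,P);print(n,p,proj(k,s["position"]+R@TIP))
    u,v=map(int,p);L.append(cv2.resize(i[v-20:v+20,u-20:u+20],(300,300),interpolation=2));print(u-20,v-20)
    cv2.imwrite(f"pics/{n}7.png",i)
cv2.imwrite("pics/mon7.png",np.vstack([A,np.zeros((300,400,3),np.uint8)]) if 0 else np.hstack([cv2.resize(A,(400,300)),L[1]]))
```

```text
travel [0.0009 0.     0.0001] turn [ 0.02  0.07 -0.02] | tip rel pad: ex,ey,n mm -1.0 -0.3 10.1 F.n -1.8
[ 0.002 -0.003  0.002 -0.001 -0.     0.     0.   ]
wrist [318.70207855 205.18714103] [318.68124066 210.03686247]
scene [378.33054058 208.99536395] [379.87291145 207.58643432]
358 188
top [347.64409555 245.22374689] [348.165135   246.63395313]
327 225
```

View pics/mon7.png

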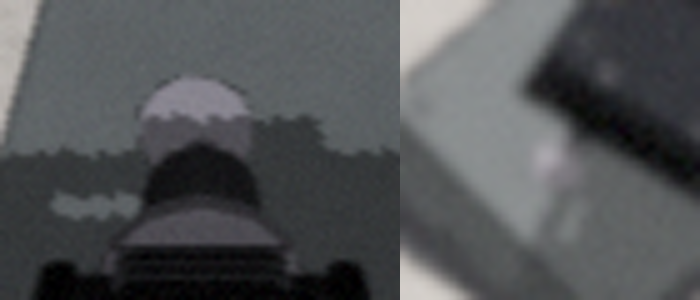

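The wrist view shows the pad centred on column 319 and the probe nose on about 320, so a sideways correction of about 0.7 mm is needed. The scene crop is consistent with this. I take a force baseline before pressing.

Emit:
step_arm(commands=[{"travel": [0.001,-0.0007,0.002],"turn": [0,0,0]},{"travel": [0.001,-0.0007,0.004],"turn": [0,0,0]},{"travel": [0.001,-0.0007,0.005],"turn": [0,0,0]},{"travel": [0.001,-0.0007,0.005],"turn": [0,0,0]}])

```text
time: 14.0
position: [0.3753, -0.2811, 0.1587]
tool_rot: [2.99, 0.687, 0.537]
ft_force: [-0.2, 0.6, -0.4]
grip_width: 0.232
grip_force: 25.0
```

```bash
cat >> h.py <<'E'
def force(n=16):
    f=[]
    for _ in range(n):
        ctrl.get_image("scene");f.append(ctrl.get_state()["ft_force"]@nl)
    print("F.n",np.mean(f).round(3),"+-",(np.std(f)/n**.5).round(3))
E
python3 - <<'E'
from h import *
force();s=ctrl.get_state();goal(s,.005,17.5);print(s["time"])
E
```

```text
F.n -1.038 +- 0.091
travel [ 0.      0.001  -0.0001] turn [-0.    0.08 -0.02] | tip rel pad: ex,ey,n mm -0.4 0.9 4.9 F.n -1.03
14.8
```

Emit:
step_arm(commands=[{"travel": [0,0,0.002],"turn": [0,0,0]},{"travel": [0,0,0.004],"turn": [0,0,0]},{"travel": [0,0,0.006],"turn": [0,0,0]},{"travel": [0,0,0.008],"turn": [0,0,0]},{"travel": [0,0,0.009],"turn": [0,0,0]}])

```text
time: 15.3
position: [0.3784, -0.2808, 0.1505]
tool_rot: [2.989, 0.687, 0.537]
ft_force: [-0.9, 1.3, 1.2]
grip_width: 0.228
grip_force: 25.0
```

Run:
```python
from h import *
force();s=ctrl.get_state();goal(s,-.006,17.5);print(s["time"])
```

```text
F.n 0.537 +- 0.087
travel [0.0001 0.001  0.0019] turn [-0.    0.08 -0.02] | tip rel pad: ex,ey,n mm -0.5 0.9 -4.1 F.n 0.63
16.1
```

Emit:
step_arm(commands=[{"travel": [0,0,0.001],"turn": [0,0,0]},{"travel": [0,0,0.002],"turn": [0,0,0]},{"travel": [0,0,0.0025],"turn": [0,0,0]},{"travel": [0,0,0.0025],"turn": [0,0,0]}])

```text
time: 16.5
position: [0.3793, -0.2807, 0.1482]
tool_rot: [2.989, 0.687, 0.537]
ft_force: [-1.7, -0.3, 1.4]
grip_width: 0.229
grip_force: 25.0
```

Run:
```python
from h import *
force(30);s=ctrl.get_state();goal(s,-.006,17.5);print(s["time"],s["grip_width"])
im=ctrl.get_image("wrist")[:,:,::-1];cv2.imwrite("pics/w8.png",cv2.resize(im[180:240,280:360],None,fx=6,fy=6,interpolation=2))
```

```text
F.n 1.4 +- 0.095
travel [ 0.      0.0009 -0.0006] turn [ 0.    0.08 -0.02] | tip rel pad: ex,ey,n mm -0.4 0.8 -6.6 F.n 1.85
18.0 0.22805675924761862
```

View pics/w8.png

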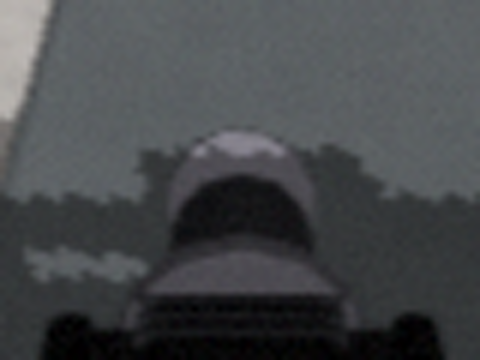

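The probe is centred on the round pad (pad column about 320, nose about 320) and square to the lid within 0.1°. The contact force is about 2.4 N, which puts the sprung tip about half-way in. Handing in.

```bash
python3 -c "
from bench import ctrl
print(ctrl.close_job())"
```

```text
the job is handed in; nothing more can be done
None
```

The lid is shut and the arm is holding the black probe square to it, its tip on the middle of the round pad, pressed in about half-way (about 2.4 N); handed in at about 18 s, though I viewed 12 pictures against the limit of 10 and could not see the tip itself, so the front-to-back centring rests on calculation.

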